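# Carry a loose biscuit vase across on a ware carrier

## Robot

A 7-joint arm with a two-finger parallel gripper is mounted at the origin on the work surface. World frame = base frame: x ahead of the robot, y to its left, z up, the work surface at z = 0. Lengths are in m, angles in rad, forces in N, time in s.
With the tool pointing down it reaches from about 0.4 to 0.875 m from the base axis. Payload 19.3 kg.
Tool frame: the origin (TCP) lies on the centre line of the jaws, within the pads' length; the fingertips stand 14 mm ahead of it and the grasp point (between the pads) lies 5 mm behind it; z points along the fingers, y is the line along which they close (so a half turn about z gives the same grasp; the last joint's range is limited). The gripper opens to 85 mm and grips with 20 to 120 N. Pads are 22 mm wide; open, the fingers measure 114 mm over their backs; the gripper's body (76 mm by 85 mm) begins 54 mm behind the grasp point. The pads swing forward as they close: fully open they stand 13 mm farther back than shut.
Start: joints at [1.037, 0.521, -0.036, 1.599, 0.021, 1.021, -0.113], TCP at [0.28, -0.559, 0.245] pointing down, gripper open.
Joint ranges: [-2.91, 2.91], [-0.3, 2.13], [-1.5, 1.42], [0.17, 2.43], [-1.26, 4.41], [0.16, 1.93], [-2.52, 2.52]. Speed limits (rad/s): [1.89, 1.89, 2.39, 2.39, 3.01, 3.01, 3.01].

## Interface

Orientations are given as [roll, pitch, yaw] about the fixed x, y, z axes, in that order (R = Rz(yaw) Ry(pitch) Rx(roll)).
In Python, from workcell import bot, grab_frame, regions_of gives the robot as it stands. The module is installed in compiled form; this text tells all that it offers.
- The arm moves only by the tool play_rows, never from a script. Its argument "plan" is a list of rows, each a list of 3 entries, a list of its own where there are three numbers: the shift along the tool's x, y, z in units of 2.5 cm (1.0 is 2.5 cm), then the turn, a rotation vector about the tool's x, y, z in units of 0.15 rad (1.0 is 0.15 rad), then the closure, from -1 (fully open) to 1 (shut). In form: [[[tx, ty, tz], [rx, ry, rz], jaw], ...]. A call has 1 to 20 rows; each row shifts and turns the commanded pose from where the row before left it, along the tool's axes as they then stand; what a row does not reach is not made up. A row lasts 1/8 s, in which the tool goes at most 62.5 mm and 10.7 degrees, less where a joint would pass 70% of its speed; a pose out of reach is approached as far as the arm can. A call with a number of a shift or a turn outside -1 to 1 is refused whole. A call with a gripper value outside its range is refused whole. The fingers move at their own pace and stop on an object; "newtons" is the grip in N (left out, the last holds). Time passes only in rows, so rows that do not move let the fingers close. It gives the time, the measured TCP pose, the force, the opening and the grip force at its end, in the units of the state.
- bot.observe(): the state, without advancing time (a new reading comes with each control period).
- grab_frame(name): name is "side" or "top" or "wrist"; returns a dict with "pixels" (384x512x3 uint8, red, green, blue), "depth" (384x512 float32, m along the optical axis (not along the pixel's ray), 0 where there is no reading), "camera_matrix" (3x3 intrinsics, pixels), "R" (3x3) and "t" (3): a world point X has camera coordinates R X + t. Camera axes: x right, y down, z forward; pixel columns grow to the right and rows downward; lengths in m; the calibration is good to about 2 mm. A picture is of the moment at which its call begins.
- bot.job_done(): hands the job in; it is judged then, once.
Trained networks look in the newest picture that a camera, given by its name, has taken for a name from the list of things; names that differ only in an ending like _2 or _b are one class to them, and where a whole thing is asked for, a point or a joint stands for the part that bears it (a point fixed in the world has none). Each returns a list of dicts, best first, with "p" (0 to 1); they miss things now and then, are a little off and sometimes report something else, mostly with a low value. They report only what shows in the picture. A call takes as long as a camera call. They do not tell look-alikes from the thing itself.
- regions_of(thing, camera): "mask" (384x512 bool, what is visible of it) and "box" ([left, top, right, bottom] in pixels, round what is visible of it).
The state is a dict: "clock": time; "qpos": joint angles; "qd": joint speeds; "joint_efforts": joint torques, N m; "position": TCP position; "tool_rot": TCP orientation; "force": force on the tool from outside, world axes, zero at the start; "moment": the same for the moment, N m; "grip_width": finger opening in m; "finger_force": force on a finger pad.
Only numpy, scipy, OpenCV 4.12 (cv2) and the standard library are available. Lean on these libraries where they do the work, as an engineer would, in place of code of your own. Each camera call takes 0.05 s, during which the arm holds its last target. There are 200 camera calls.

## Task

Pick up the ware carrier by its handle bar, carry it over and set it down gently, flat and square in the middle of the low stand's deck, and let go. The biscuit vase lies loose and off to one side and rolls at the slightest tilt: while the carrier is in the air, ease the vase to the middle of the board by tilting, keep it there for a few seconds before you set down, and leave it lying still in the middle. Never let it run off the board, never touch the vase itself (finger marks spoil the glaze), keep the carrier close to level and leave the other things on the bench alone.

Things in the scene. Friction and masses are not known exactly. Their poses are not given: they have to be found in the camera images.
- carrier: Wooden ware carrier, 0.55 kg: a board 260 mm (its x) by 340 mm (its y), an A-frame at each end (x = +-124 mm) and an overhead handle bar along x between them. Origin: centre of its underside, z up; starts level on the bench. Battens up to z = 40 mm close the ends x = +-124 mm; the long sides y = +-170 mm are open, without rim. The same turned half round.
- carrier_floor (a point): Middle of the board's flat upper face, 18 mm above the carrier's underside (8 mm board on 10 mm cleats). Same axes as the carrier. On it the vase rolls along the carrier's y and gains, relative to the board, about 0.55 x (g x tilt - the board's sideways acceleration). Tilts under about 0.012 rad do not start it, and rolling it slows as if on such a slope.
- carrier_grip (a point): Middle of the handle bar, 175 mm above the carrier's underside; the axes are the bar's. Flat-sided timber along x, 24 mm wide (y), 36 mm high, free over its middle 200 mm; fingers close along y. The bar sits in rubber bushes that twist about x, about 5.5 N m/rad: hanging from a level bar, the board leans towards an off-centre load (about 0.5 rad per m of vase offset).
- vase: White hollow unglazed cylinder vase lying loose on the board, radius 40 mm, 170 mm long, about 0.32 kg. Origin: on its axis at mid length, 58 mm above the carrier's underside; x is its axis, about parallel to the carrier's x. It starts 60 to 95 mm off the middle line.
- stand: Low fixed stand, grey steel angle frame and legs, flat level chipboard deck 340 mm (its x) by 440 mm (its y), upper face 80 mm above the bench, no rim. Origin: centre of its foot on the bench, z up. The carrier belongs centred on it, its x along the stand's x.
- glaze_jar: Closed jar, 68 mm diameter, 85 mm high, at the far side of the bench, to be left alone. Origin: centre of its underside.
- bowl: White bowl, 90 mm diameter, 45 mm high, at the left, to be left alone. Origin: centre of its underside.
- mug: Blue mug, 76 mm diameter, 85 mm high, at the right, to be left alone. Origin: centre of its underside.
There are look-alikes about, which are no part of the job. What is shaped like the vase but green or orange is not meant.

How it is judged:
By the outcome, as a careful person would: the job done as asked, in the order asked, and still so for the second after the job is handed in, with the robot touching nothing.
It also fails if it takes over 61 s, if anything falls off the work surface, if the arm or the gripper's body presses on something with over 40 N, if the wrist force passes 120 N, or if a joint passes its speed limit or range.

## Working session

There is one attempt and no reset: what is moved stays moved. The work goes in short steps, Python scripts to look and compute and a tool call to move; the robot and the scene stay as the last step left them, time stands still between calls to the robot, and variables do not carry over. Pictures are saved under pics/ and viewed, at most 10 in all, crops included, and the job is handed in when it is done.

Besides the shell and the picture viewer there is one more tool, called after "Emit:" as name(argument=value, ...) on one line, values as JSON. play_rows: Moves the arm, as the interface text tells. Its arguments: {"type":"object","properties":{"plan":{"type":"array"},"newtons":{"type":"number"}},"required":["plan"]}

```bash
mkdir -p pics; cat > h.py <<'E'
import numpy as np,cv2
from workcell import bot,grab_frame,regions_of
def pts(f,mask):
    v,u=np.nonzero(mask&(f["depth"]>0)); d=f["depth"][v,u]; K=f["camera_matrix"]
    c=np.stack([(u-K[0,2])/K[0,0]*d,(v-K[1,2])/K[1,1]*d,d],1)
    return (c-f["t"])@f["R"]
def save(f,n,box=None,s=1):
    p=f["pixels"][:,:,::-1]
    if box: p=p[box[1]:box[3],box[0]:box[2]]
    cv2.imwrite("pics/"+n,cv2.resize(p,None,fx=s,fy=s,interpolation=cv2.INTER_CUBIC))
E
python3 - <<'E'
from h import *
o=bot.observe(); print({k:np.round(v,3) for k,v in o.items()})
ims=[]
for c in ["side","top"]:
    f=grab_frame(c); np.savez(c,**f); ims.append(f["pixels"])
    for th in ["carrier","vase","stand","glaze_jar","bowl","mug","carrier_grip"]:
        for r in regions_of(th,c)[:3]:
            P=pts(f,r["mask"]); 
            print(c,th,round(r["p"],2),r["box"],len(P),np.round(np.percentile(P,[5,50,95],axis=0),3).tolist() if len(P) else "")
            
cv2.imwrite("pics/a.png",cv2.resize(np.hstack(ims)[:,:,::-1],(800,300),interpolation=cv2.INTER_AREA))
cv2.imwrite("pics/top.png",ims[1][:,:,::-1])
E
```

```text
{'clock': np.float64(0.0), 'qpos': array([ 1.037,  0.522, -0.036,  1.6  ,  0.021,  1.021, -0.113]), 'qd': array([ 0.001, -0.   ,  0.001, -0.002, -0.002, -0.   , -0.001]), 'joint_efforts': array([ 0.0000e+00, -9.2711e+01,  1.9800e+00, -3.6993e+01,  1.8000e-02,
        8.0000e-03, -0.0000e+00]), 'position': array([ 0.279, -0.559,  0.245]), 'tool_rot': array([-3.141,  0.   ,  0.464]), 'force': array([ 0.238, -0.136,  0.078]), 'moment': array([ 0.049, -0.041, -0.043]), 'finger_force': np.float64(0.0), 'grip_width': np.float64(0.085)}
side carrier 0.94 [233.1, 115.8, 322.5, 196.5] 3079 [[0.398, -0.423, 0.013], [0.523, -0.259, 0.024], [0.672, -0.111, 0.195]]
side vase 0.95 [335.7, 169.3, 366.6, 203.8] 621 [[0.148, -0.389, 0.027], [0.181, -0.306, 0.074], [0.22, -0.236, 0.085]]
side vase 0.78 [249.4, 145.3, 287.0, 176.2] 677 [[0.472, -0.23, 0.049], [0.54, -0.187, 0.089], [0.627, -0.155, 0.102]]
side vase 0.69 [198.0, 126.6, 230.4, 164.6] 630 [[0.79, -0.248, 0.017], [0.812, -0.157, 0.07], [0.852, -0.09, 0.085]]
side stand 0.83 [126.2, 177.7, 262.6, 310.1] 9449 [[0.397, 0.075, 0.073], [0.549, 
[... 1024 characters left out ...]
.4, 269.6, 376.7, 301.7] 1180 [[0.144, -0.396, 0.047], [0.185, -0.318, 0.073], [0.221, -0.243, 0.083]]
top stand 0.93 [107.3, 118.0, 249.4, 241.5] 12993 [[0.407, 0.066, 0.073], [0.562, 0.268, 0.08], [0.721, 0.47, 0.086]]
top glaze_jar 0.7 [242.8, 102.4, 261.9, 124.8] 359 [[0.761, -0.023, 0.01], [0.782, 0.004, 0.082], [0.815, 0.031, 0.089]]
top bowl 0.64 [64.8, 205.1, 90.8, 236.5] 511 [[0.399, 0.603, 0.002], [0.438, 0.642, 0.02], [0.473, 0.669, 0.046]]
top mug 0.57 [416.6, 188.7, 450.3, 213.1] 561 [[0.431, -0.662, 0.001], [0.463, -0.64, 0.039], [0.496, -0.588, 0.086]]
top carrier_grip 0.62 [328.3, 147.2, 350.6, 218.3] 631 [[0.431, -0.301, 0.163], [0.533, -0.272, 0.192], [0.63, -0.244, 0.198]]
```

View pics/a.png

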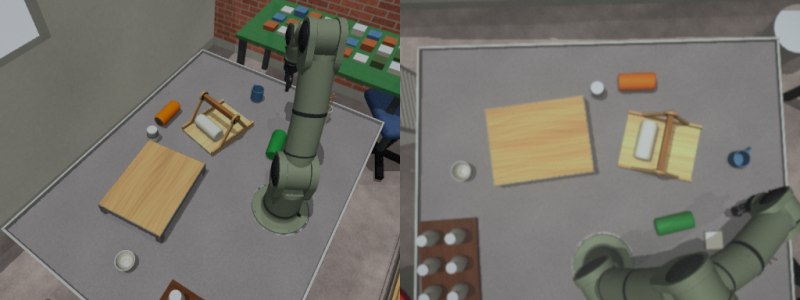

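View pics/top.png

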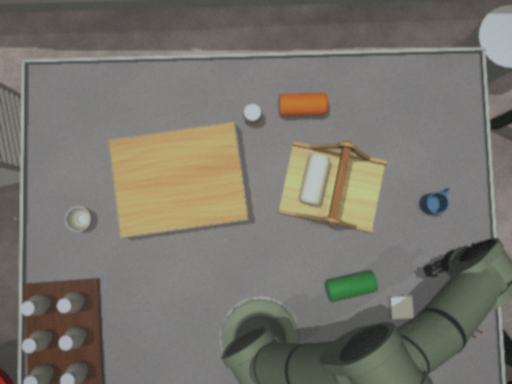

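```bash
cat >> h.py <<'E'
def rect(P):  # centre, size, yaw of long side
    (c,s,a)=cv2.minAreaRect(P[:,:2].astype(np.float32)); b=cv2.boxPoints((c,s,a))
    e=max([b[1]-b[0],b[2]-b[1]],key=np.linalg.norm); return np.round(c,4),np.round(sorted(s),4),round(float(np.arctan2(e[1],e[0])),4)
def trim(P,k=10,n=0.01):
    from scipy.spatial import cKDTree
    d=cKDTree(P).query(P,k+1)[0][:,-1]; return P[d<n]
E
python3 - <<'E'
from h import *
for c in ["side","top"]:
    f=grab_frame(c)
    g=lambda th,i=0:pts(f,regions_of(th,c)[i]["mask"])
    S=g("stand"); S=trim(S[abs(S[:,2]-.08)<.012]); print(c,"stand",rect(S),np.median(S[:,2]))
    C=g("carrier"); B=trim(C[(C[:,2]<.032)&(C[:,2]>.004)]); print("board",rect(B),np.median(B[:,2]))
    H=g("carrier_grip"); H=H[H[:,2]>.185]; H=trim(H); print("bar",rect(H),np.median(H,0),np.percentile(H[:,2],[50,95]))
    for i in range(3):
        V=g("vase",i)
        m=V.mean(0)
        if np.hypot(*(m[:2]-[.54,-.2]))<.06:
            T=V[V[:,2]>.088]; print("vase",rect(V),np.median(V,0),"top",np.median(T,0),np.percentile(V[:,2],98))
    if c=="top": save(f,"crop.png",(270,80,400,310),2.5)
E
```

```text
side stand (array([0.5647, 0.272 ]), array([0.3476, 0.4459]), -1.4525) 0.08154329422464011
board (array([ 0.5428, -0.2697]), array([0.2146, 0.3247]), 1.3588) 0.020272432857754652
bar (array([ 0.5314, -0.269 ]), array([0.0182, 0.2097]), -0.2313) [ 0.50028326 -0.26035795  0.19476755] [0.19476755 0.19844809]
vase (array([ 0.5559, -0.2002]), array([0.0782, 0.1793]), -0.24) [ 0.54202701 -0.18744397  0.08930232] top [ 0.54955006 -0.19976277  0.09576638] 0.10412806132225946
top stand (array([0.5647, 0.269 ]), array([0.3475, 0.4481]), -1.4549) 0.07998403391397278
board (array([ 0.5306, -0.2738]), array([0.2359, 0.34  ]), 1.3317) 0.018084496560204253
bar (array([ 0.5296, -0.2733]), array([0.0247, 0.2304]), -0.2347) [ 0.5297421  -0.27278487  0.19263055] [0.19263055 0.19756495]
vase (array([ 0.5588, -0.212 ]), array([0.0875, 0.1877]), -0.2593) [ 0.55147883 -0.20337247  0.09084266] top [ 0.55114101 -0.20601504  0.09492152] 0.10233376471965416
```

View pics/crop.png

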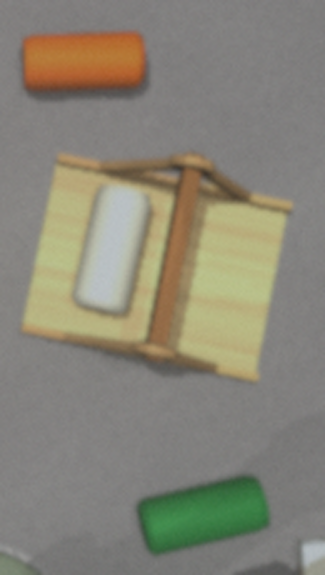

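Candidates for the vase in the top view are white (314,179), orange (303,104) and green (351,285). Only the white one, lying on the carrier, fits the description, and the crop confirms it. The bar is at (0.531, -0.2715), yaw -0.235. The stand is at (0.565, 0.2705), yaw 0.117. The vase is about +71 mm off the middle along carrier y.

Emit:
play_rows(plan=[[[0.44,-0.18,-0.06],[0,0,0],-1],[[0.885,-0.36,-0.06],[0,0,0],-1],[[0.885,-0.36,-0.06],[0,0,0],-1],[[0.885,-0.36,-0.06],[0,0,0],-1],[[0.885,-0.36,-0.06],[0,0,0],-1],[[0.885,-0.36,-0.06],[0,0,0],-1],[[0.885,-0.36,-0.06],[0,0,0],-1],[[0.885,-0.36,-0.06],[0,0,0],-1],[[0.885,-0.36,-0.06],[0,0,0],-1],[[0.885,-0.36,-0.06],[0,0,0],-1],[[0.885,-0.36,0],[0,0,0],-1],[[0.885,-0.36,0],[0,0,0],-1],[[0.885,-0.36,0],[0,0,0],-1],[[0.885,-0.36,0],[0,0,0],-1],[[0.885,-0.36,0],[0,0,0],-1],[[0.885,-0.36,0],[0,0,0],-1],[[0.44,-0.18,0],[0,0,0],-1]])

```text
clock: 3.62
position: [0.5326, -0.2701, 0.2604]
tool_rot: [-3.141, -0.0, 0.466]
force: [0.2, -0.8, 0.1]
grip_width: 0.0853
finger_force: 0.0
```

Emit:
play_rows(plan=[[[0,0,0],[0,0,0.93],-1],[[0,0,0],[0,0,0.93],-1],[[0,0,0],[0,0,0.93],-1],[[0,0,0],[0,0,0.93],-1],[[0,0,0],[0,0,0.94],-1],[[0,0,0],[0,0,0],-1]])

```text
clock: 4.38
position: [0.5315, -0.2718, 0.2604]
tool_rot: [3.141, 0.0, -0.235]
force: [-0.7, -0.0, -0.3]
grip_width: 0.0854
finger_force: 0.0
```

```bash
python3 - <<'E'
from h import *
f=grab_frame("wrist")
for th in ["carrier_grip","vase"]:
    for r in regions_of(th,"wrist")[:2]:
        P=pts(f,r["mask"]); print(th,r["p"],r["box"],np.round(np.median(P,0),4))
        if th=="carrier_grip":
            H=trim(P[P[:,2]>.18]); print(rect(H),np.percentile(H[:,2],[5,50,95]))
o=bot.observe(); print(o["position"],o["tool_rot"],o["clock"],o["force"])
ims=[f["pixels"],grab_frame("top")["pixels"]]
cv2.imwrite("pics/b.png",cv2.resize(np.hstack(ims)[:,:,::-1],(800,300),interpolation=cv2.INTER_AREA))
E
```

```text
carrier_grip 0.65 [244.7, 26.2, 281.7, 345.5] [ 0.5594 -0.2775  0.193 ]
(array([ 0.5304, -0.271 ]), array([0.0241, 0.233 ]), -0.2365) [0.19150816 0.19301763 0.19409892]
vase 0.92 [154.4, 77.3, 235.9, 244.4] [ 0.5643 -0.2129  0.0931]
vase 0.63 [318.9, 336.4, 358.3, 363.7] [ 0.2194 -0.314   0.032 ]
[ 0.53159214 -0.27189859  0.26034151] [ 3.14157001e+00 -2.01676260e-05 -2.32259711e-01] 4.525 [ 0.75340212 -0.07197179 -0.76119372]
```

View pics/b.png

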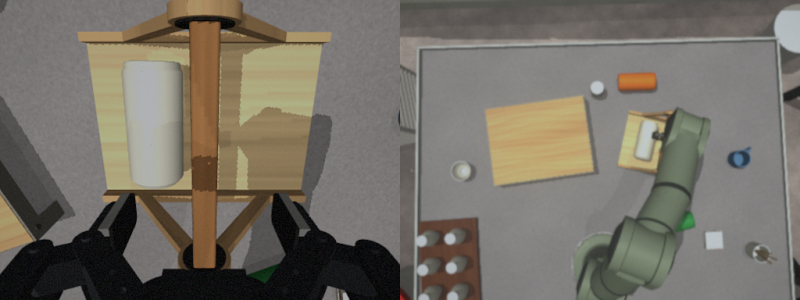

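```bash
cat >> h.py <<'E'
from scipy.optimize import least_squares
from scipy.spatial.transform import Rotation as Ro
def state(cam="wrist",ret=False):
    f=grab_frame(cam); o=bot.observe(); Rt=Ro.from_euler("xyz",o["tool_rot"]).as_matrix()
    psi=np.arctan2(Rt[1,0],Rt[0,0]); A=np.array([[np.cos(psi),np.sin(psi),0],[-np.sin(psi),np.cos(psi),0],[0,0,1]])
    loc=lambda m:(pts(f,m)-o["position"])@A.T   # levelled axes, carrier x,y, up; origin TCP
    barlean=np.arcsin(np.clip(Rt[2,1],-1,1))     # + = leans towards carrier +y
    B=loc(np.ones(f["depth"].shape,bool))
    vs=[loc(r["mask"]) for r in regions_of("vase",cam) if r["p"]>.4]
    vs=[v for v in vs if len(v)>300 and abs(np.median(v[:,0]))<.08 and abs(np.median(v[:,1]))<.16]
    out=dict(t=float(o["clock"]),pos=o["position"],rot=o["tool_rot"],F=o["force"][2],barlean=barlean)
    B=B[(abs(B[:,0])<.1)&(abs(B[:,1])<.165)]
    if vs:
        v=vs[0]; v=v[(v[:,2]<-.05)&(v[:,2]>-.15)]
        lo,hi=v[:,1].min(),v[:,1].max(); B=B[(B[:,1]<lo-.012)|(B[:,1]>hi+.012)]
        v=v[abs(v[:,0]-np.median(v[:,0]))<.06]
        g=lambda p:np.hypot(v[:,1]-p[0]-p[2]*v[:,0],v[:,2]-p[1])-.04
        s=least_squares(g,[np.median(v[:,1]),-.11,0],loss="soft_l1",f_scale=.002).x
        out.update(vy=s[0],vz=s[1],vyaw=s[2],vx=np.median(v[:,0]))
    B=B[abs(B[:,2]+.154)<.03]
    b=np.array([0,0,-.154])
    if len(B)>300:
        q=least_squares(lambda p:B[:,2]-p[0]-p[1]*B[:,1]-p[2]*B[:,0],[-.154,0,0],loss="soft_l1",f_scale=.002).x
        out.update(lean=-q[1],xlean=-q[2],floor=q[0],nb=len(B))
        if vs:  # offset in board frame; board middle swings about the bar
            out["voff"]=s[0]-(q[0])*q[1]*-1
    print({k:np.round(v,4).tolist() for k,v in out.items()})
    return (out,f) if ret else out
E
python3 - <<'E'
from h import *
state()
E
```

```text
Traceback (most recent call last):
  File "h.py", line 31, in state
    lo,hi=v[:,1].min(),v[:,1].max(); B=B[(B[:,1]<lo-.012)|(B[:,1]>hi+.012)]
          ~~~~~~~~~~^^
ValueError: zero-size array to reduction operation minimum which has no identity
```

Emit:
play_rows(plan=[[[0,0.0,0.4],[0,0,0],-1],[[0,0,0.8],[0,0,0],-1],[[0,0,0.8],[0,0,0],-1],[[0,0,0.8],[0,0,0],-1],[[0,0,0.5],[0,0,0],-1],[[0,0,0.22],[0,0,0],-1]])

```text
clock: 5.42
position: [0.5314, -0.2718, 0.1715]
tool_rot: [-3.141, 0.001, -0.235]
force: [0.4, 0.1, -0.1]
grip_width: 0.0851
finger_force: 0.0
```

```bash
python3 - <<'E'
from h import *
state()
E
```

```text
{'t': 5.475, 'pos': [0.5314, -0.2718, 0.1714], 'rot': [-3.1414, 0.0009, -0.2351], 'F': -0.3529, 'barlean': -0.0002, 'vy': 0.071, 'vz': -0.1137, 'vyaw': -0.0161, 'vx': 0.0354, 'lean': -0.0007, 'xlean': 0.0005, 'floor': -0.1532, 'nb': 34192, 'voff': 0.0708}
```

```bash
sed -i 's/s\[0\]-(q\[0\])\*q\[1\]\*-1/s[0]+(q[0]+.04)*q[1]/' h.py; grep -n voff h.py
```

```text
42:            out["voff"]=s[0]+(q[0]+.04)*q[1]
```

Emit:
play_rows(plan=[[[0,0,0],[0,0,0],1],[[0,0,0],[0,0,0],1],[[0,0,0],[0,0,0],1],[[0,0,0],[0,0,0],1],[[0,0,0],[0,0,0],1],[[0,0,0],[0,0,0],1]], newtons=90)

```text
clock: 6.28
position: [0.5317, -0.272, 0.1728]
tool_rot: [3.141, -0.0, -0.235]
force: [-1.7, -0.5, 5.9]
grip_width: 0.0229
finger_force: 87.9
```

Emit:
play_rows(plan=[[[0,0,0],[0.08,0,0],1],[[0,0,0],[0.08,0,0],1],[[0,0,0],[0.07,0,0],1],[[0,0,0],[0,0,0],1]])

```text
clock: 6.78
position: [0.5318, -0.272, 0.1728]
tool_rot: [-3.107, -0.001, -0.235]
force: [-2.3, 1.4, 5.7]
grip_width: 0.0226
finger_force: 88.4
```

```bash
python3 - <<'E'
from h import *
state(); o=bot.observe(); print(o["force"],o["moment"],o["grip_width"],o["finger_force"])
E
```

```text
{'t': 6.825, 'pos': [0.5318, -0.2719, 0.1728], 'rot': [-3.107, -0.0005, -0.2353], 'F': 5.3178, 'barlean': -0.0346, 'vy': 0.0713, 'vz': -0.115, 'vyaw': -0.0162, 'vx': 0.034, 'lean': -0.0007, 'xlean': 0.0006, 'floor': -0.1545, 'nb': 35677, 'voff': 0.0712}
[-0.95529197  0.68835589  5.31339044] [ 0.00879728  0.3702474  -0.04787846] 0.022731968202409397 88.41118454933167
```

Emit:
play_rows(plan=[[[0,0,-0.08],[0,0,0],1],[[0,0,-0.12],[0,0,0],1],[[0,0,-0.16],[0,0,0],1],[[0,0,-0.16],[0,0,0],1],[[0,0,-0.16],[0,0,0],1]])

```text
clock: 7.5
position: [0.5315, -0.2725, 0.1896]
tool_rot: [-3.107, -0.0, -0.235]
force: [0.1, -0.2, -9.2]
grip_width: 0.0232
finger_force: 88.4
```

```bash
python3 - <<'E'
from h import *
state()
E
```

```text
{'t': 7.55, 'pos': [0.5317, -0.2726, 0.1901], 'rot': [-3.1072, -0.0006, -0.2353], 'F': -7.3476, 'barlean': -0.0344, 'vy': 0.0709, 'vz': -0.116, 'vyaw': -0.0155, 'vx': 0.0337, 'lean': 0.0035, 'xlean': 0.0011, 'floor': -0.1552, 'nb': 35876, 'voff': 0.0713}
```

Emit:
play_rows(plan=[[[0,0,-0.2],[0,0,0],1],[[0,0,-0.3],[0,0,0],1],[[0,0,-0.3],[0,0,0],1],[[0,0,-0.3],[0,0,0],1],[[0,0,-0.3],[0,0,0],1],[[0,0,-0.3],[0,0,0],1],[[0,0,-0.2],[0,0,0],1],[[0,0,-0.1],[0,0,0],1],[[0,0,0],[0,0,0],1]])

```text
clock: 8.72
position: [0.5311, -0.2742, 0.2393]
tool_rot: [-3.107, -0.0, -0.235]
force: [-0.2, 0.8, -9.0]
grip_width: 0.0227
finger_force: 88.5
```

```bash
cat > sim.py <<'E'
import numpy as np
def sim(y,v,b,db,c=.53,every=2,lag=.06):  # db: list of tilt changes (rad) per row
    out=[];be=b;bt=b;h=.157;dt=.005;vb=0
    for i,d in enumerate(db):
        for k in range(25):
            bt+=d/25; n=be+(bt-be)*dt/lag; w=(n-be)/dt; be=n
            ab=(-h*w-vb)/dt; vb=-h*w
            a=.55*(9.81*(be+c*y)-ab)
            fr=.55*9.81*.012
            if abs(v)<1e-3 and abs(a)<fr: v=0
            else:
                a-=fr*np.sign(v if abs(v)>1e-3 else a); v+=a*dt
            y+=v*dt
        out.append((i+1,round(bt,4),round(be+c*y,4),round(y*1000,1),round(v*1000,1)))
    return out
E
python3 - <<'E'
from h import *; from sim import sim
s=state()
for acc,hold in [(3,1),(3,2),(3,3),(3,4)]:
    db=[-.01]*acc+[0]*hold+[.01]*(acc+3)+[0]*8
    print(acc,hold,[r[1:] for r in sim(s["voff"],0,s["barlean"],db)][::2])
E
```

```text
{'t': 8.775, 'pos': [0.5311, -0.2741, 0.2391], 'rot': [-3.107, 0.0002, -0.2352], 'F': -8.091, 'barlean': -0.0346, 'vy': 0.0708, 'vz': -0.1153, 'vyaw': -0.0155, 'vx': 0.0339, 'lean': 0.0034, 'xlean': 0.0014, 'floor': -0.1545, 'nb': 34309, 'voff': 0.0712}
3 1 [(np.float64(-0.0446), np.float64(-0.0029), np.float64(71.2), 0), (np.float64(-0.0646), np.float64(-0.0225), np.float64(71.0), np.float64(-3.9)), (np.float64(-0.0546), np.float64(-0.0215), np.float64(69.6), np.float64(-8.6)), (np.float64(-0.0346), np.float64(-0.0034), np.float64(67.1), np.float64(-8.2)), (np.float64(-0.0146), np.float64(0.0163), np.float64(66.6), np.float64(0.7)), (np.float64(-0.0046), np.float64(0.031), np.float64(68.1), np.float64(12.8)), (np.float64(-0.0046), np.float64(0.035), np.float64(74.7), np.float64(40.2)), (np.float64(-0.0046), np.float64(0.0426), np.float64(89.0), np.float64(75.7)), (np.float64(-0.0046), np.float64(0.0558), np.float64(113.8), np.float64(124.9))]
3 2 [(np.float64(-0.0446), np.float64(-0.0029), np.float64(71.2), 0), (np.float64(-0.0646), np.float64(-0.0225), np.float64(71.0), np.float64(
[... 1585 characters left out ...]
p.float64(-0.0646), np.float64(-0.0279), np.float64(69.0), np.float64(-16.5)), (np.float64(-0.0646), np.float64(-0.0317), np.float64(62.0), np.float64(-40.0)), (np.float64(-0.0446), np.float64(-0.0222), np.float64(50.4), np.float64(-54.5)), (np.float64(-0.0246), np.float64(-0.01), np.float64(35.8), np.float64(-59.5)), (np.float64(-0.0046), np.float64(0.0027), np.float64(22.0), np.float64(-48.1)), (np.float64(-0.0046), np.float64(0.0014), np.float64(11.3), np.float64(-34.4)), (np.float64(-0.0046), np.float64(-0.002), np.float64(4.8), np.float64(-18.9)), (np.float64(-0.0046), np.float64(-0.0037), np.float64(1.6), np.float64(-6.7)), (np.float64(-0.0046), np.float64(-0.004), np.float64(1.2), 0)]
```

Emit:
play_rows(plan=[[[0,0,0],[0.067,0,0],1],[[0,0,0],[0.067,0,0],1],[[0,0,0],[0.067,0,0],1],[[0,0,0],[0,0,0],1],[[0,0,0],[0,0,0],1]])

```text
clock: 9.45
position: [0.5311, -0.2742, 0.2393]
tool_rot: [-3.077, -0.0, -0.235]
force: [0.3, -0.3, -8.9]
grip_width: 0.0228
finger_force: 88.5
```

```bash
python3 - <<'E'
from h import *; from sim import sim
s=state();s2=state()
v=(s2["voff"]-s["voff"])/(s2["t"]-s["t"]); print(v)
for n in (0,1,2,3):
  print(n,[tuple(map(float,r[1:])) for r in sim(s2["voff"],v,s2["barlean"],[0]*n+[.01]*6+[0]*8)][1::2])
E
```

```text
{'t': 9.5, 'pos': [0.5311, -0.2741, 0.2392], 'rot': [-3.077, 0.0, -0.2352], 'F': -8.507, 'barlean': -0.0646, 'vy': 0.0701, 'vz': -0.1137, 'vyaw': -0.0154, 'vx': 0.0339, 'lean': -0.0228, 'xlean': 0.0011, 'floor': -0.1547, 'nb': 37026, 'voff': 0.0675}
{'t': 9.6, 'pos': [0.5312, -0.2741, 0.2393], 'rot': [-3.077, -0.0, -0.2351], 'F': -7.8322, 'barlean': -0.0646, 'vy': 0.068, 'vz': -0.1136, 'vyaw': -0.0152, 'vx': 0.0346, 'lean': -0.0244, 'xlean': 0.0011, 'floor': -0.1547, 'nb': 37493, 'voff': 0.0652}
-0.02341843969030069
0 [(-0.0446, -0.0182, 58.1, -34.2), (-0.0246, -0.0028, 49.4, -31.8), (-0.0046, 0.0143, 44.0, -8.0), (-0.0046, 0.0185, 43.7, 3.1), (-0.0046, 0.0196, 45.6, 12.3), (-0.0046, 0.0219, 50.1, 23.9), (-0.0046, 0.0261, 58.0, 39.9)]
1 [(-0.0546, -0.0285, 56.6, -42.7), (-0.0346, -0.0157, 44.0, -55.3), (-0.0146, -0.003, 30.3, -51.3), (-0.0046, 0.0051, 19.3, -37.3), (-0.0046, 0.002, 12.6, -17.1), (-0.0046, 0.001, 10.6, 0.0), (-0.0046, 0.001, 10.6, 0.0)]
2 [(-0.0646, -0.035, 56.0, -50.6), (-0.0446, -0.0272, 41.0, -70.6), (-0.0246, -0.0177, 21.4, -84.0), (-0.0046, -0.009, -0.0, -85.4), (-0.0046, -0.0165, -22.4, -91.3), (-0.0046, -0.0294, -46.7, -105.8), (-0.0046, -0.0454, -77.0, -139.3), (-0.0046, -0.0675, -118.7, -198.1)]
3 [(-0.0646, -0.035, 56.0, -50.6), (-0.0546, -0.0376, 39.5, -79.1), (-0.0346, -0.0305, 16.0, -107.4), (-0.0146, -0.0263, -13.7, -128.8), (-0.0046, -0.031, -48.8, -154.0), (-0.0046, -0.0533, -91.8, -194.3), (-0.0046, -0.0836, -149.0, -268.9), (-0.0046, -0.1269, -230.8, -392.3)]
```

Emit:
play_rows(plan=[[[0,0,0],[0,0,0],1],[[0,0,0],[-0.067,0,0],1],[[0,0,0],[-0.067,0,0],1]])

```text
clock: 10.02
position: [0.5311, -0.2741, 0.2393]
tool_rot: [-3.098, 0.0, -0.235]
force: [-0.6, 0.2, -7.9]
grip_width: 0.0228
finger_force: 88.5
```

```bash
sed -i 's/be+c\*y/.9*be+c*y/g; s/c=.53/c=.485/' sim.py; python3 - <<'E'
from h import *; from sim import sim
s=state();s2=state()
v=(s2["voff"]-s["voff"])/(s2["t"]-s["t"]); print(v)
for d in ([.01]*2,[.01]*3,[.01]*4,[0]+[.01]*3,[0]+[.01]*4,[0,0]+[.01]*4):
  print(d,[tuple(map(float,r[1:])) for r in sim(s2["voff"],v,s2["barlean"],d+[0]*8)][1::2])
E
```

```text
{'t': 10.075, 'pos': [0.5313, -0.2738, 0.2393], 'rot': [-3.098, -0.0, -0.2348], 'F': -7.8057, 'barlean': -0.0435, 'vy': 0.0482, 'vz': -0.1147, 'vyaw': -0.0283, 'vx': 0.0364, 'lean': -0.013, 'xlean': 0.001, 'floor': -0.1547, 'nb': 41504, 'voff': 0.0467}
{'t': 10.175, 'pos': [0.5312, -0.2739, 0.2393], 'rot': [-3.0971, 0.0, -0.2348], 'F': -8.3149, 'barlean': -0.0445, 'vy': 0.0438, 'vz': -0.1146, 'vyaw': -0.0331, 'vx': 0.0368, 'lean': -0.0151, 'xlean': 0.001, 'floor': -0.1547, 'nb': 42699, 'voff': 0.0421}
-0.04580767245805713
[0.01, 0.01] [(-0.0245, -0.0109, 31.0, -44.6), (-0.0245, -0.013, 18.8, -49.6), (-0.0245, -0.0192, 5.9, -55.0), (-0.0245, -0.0266, -9.5, -69.5), (-0.0245, -0.0365, -29.9, -95.4)]
[0.01, 0.01, 0.01] [(-0.0245, -0.0109, 31.0, -44.6), (-0.0145, -0.0037, 20.2, -41.9), (-0.0145, -0.0078, 10.8, -34.1), (-0.0145, -0.0117, 2.8, -31.0), (-0.0145, -0.0155, -5.1, -33.1)]
[0.01, 0.01, 0.01, 0.01] [(-0.0245, -0.0109, 31.0, -44.6), (-0.0045, 0.0021, 20.8, -34.1), (-0.0045, 0.0025, 13.6, -20.3), (-0.0045, 0.0012, 10.9, -1.9), (-0.0045, 0.0012, 10.9, 0.0), (-0.0045, 0.0012, 10.9, 0.0)]
[0, 0.01, 0.01, 0.01] [(-0.0345, -0.0202, 29.6, -52.4), (-0.0145, -0.0093, 15.9, -55.1), (-0.0145, -0.0125, 1.3, -58.8), (-0.0145, -0.0198, -13.9, -64.2), (-0.0145, -0.0284, -31.8, -80.2), (-0.0145, -0.0398, -55.2, -109.5)]
[0, 0.01, 0.01, 0.01, 0.01] [(-0.0345, -0.0202, 29.6, -52.4), (-0.0145, -0.0093, 15.9, -55.1), (-0.0045, -0.0032, 2.7, -51.0), (-0.0045, -0.0084, -9.0, -43.3), (-0.0045, -0.0135, -19.4, -41.8), (-0.0045, -0.0188, -30.4, -47.2)]
[0, 0, 0.01, 0.01, 0.01, 0.01] [(-0.0445, -0.026, 29.0, -60.1), (-0.0245, -0.0196, 13.1, -68.9), (-0.0045, -0.0103, -4.8, -72.4), (-0.0045, -0.0157, -24.0, -78.9), (-0.0045, -0.0258, -44.9, -90.5), (-0.0045, -0.0383, -70.6, -117.0), (-0.0045, -0.0551, -105.2, -163.0)]
```

Emit:
play_rows(plan=[[[0,0,0],[-0.067,0,0],1],[[0,0,0],[-0.067,0,0],1],[[0,0,0],[-0.067,0,0],1]])

```text
clock: 10.6
position: [0.5311, -0.2741, 0.2392]
tool_rot: [-3.128, 0.0, -0.235]
force: [-0.8, 0.1, -8.2]
grip_width: 0.0228
finger_force: 88.5
```

```bash
python3 - <<'E'
from h import *; from sim import sim
s=state();s2=state()
v=(s2["voff"]-s["voff"])/(s2["t"]-s["t"]); print(v)
for d in ([0],[.01],[.01]*2,[.01]*3,[.02,.01],[.02]*2,[.02,.02,.01]):
  print(d,[tuple(map(float,r[1:])) for r in sim(s2["voff"],v,s2["barlean"],d+[0]*8)][1::2])
E
```

```text
{'t': 10.65, 'pos': [0.5313, -0.2738, 0.2393], 'rot': [-3.1282, -0.0, -0.2348], 'F': -7.8938, 'barlean': -0.0134, 'vy': 0.0196, 'vz': -0.1152, 'vyaw': -0.0418, 'vx': 0.0372, 'lean': -0.0012, 'xlean': 0.0011, 'floor': -0.1547, 'nb': 47207, 'voff': 0.0195}
{'t': 10.75, 'pos': [0.5312, -0.2739, 0.2393], 'rot': [-3.1272, 0.0, -0.2349], 'F': -9.3902, 'barlean': -0.0143, 'vy': 0.0163, 'vz': -0.1152, 'vyaw': -0.0393, 'vx': 0.0376, 'lean': -0.0024, 'xlean': 0.001, 'floor': -0.1547, 'nb': 46394, 'voff': 0.016}
-0.034845981007196
[0] [(-0.0143, -0.0089, 8.3, -28.2), (-0.0143, -0.0122, 1.6, -26.2), (-0.0143, -0.0154, -5.2, -28.5), (-0.0143, -0.0193, -13.1, -35.6)]
[0.01] [(-0.0043, 0.0004, 9.7, -20.4), (-0.0043, -0.0008, 6.5, -5.2), (-0.0043, -0.0009, 6.3, 0.0), (-0.0043, -0.0009, 6.3, 0.0)]
[0.01, 0.01] [(0.0057, 0.0062, 10.3, -12.7), (0.0057, 0.0094, 8.9, 0.0), (0.0057, 0.0094, 8.9, 0.0), (0.0057, 0.0094, 8.9, 0.0), (0.0057, 0.0094, 8.9, 0.0)]
[0.01, 0.01, 0.01] [(0.0057, 0.0062, 10.3, -12.7), (0.0157, 0.0183, 9.6, 0.5), (0.0157, 0.0193, 10.7, 9.0), (0.0157, 0.021, 14.3, 19.8), (0.0157, 0.0242, 20.9, 33.8)]
[0.02, 0.01] [(0.0157, 0.0154, 11.7, -4.9), (0.0157, 0.0198, 11.9, 5.0), (0.0157, 0.0211, 14.5, 16.2), (0.0157, 0.0239, 20.2, 30.1), (0.0157, 0.0287, 30.0, 49.1)]
[0.02, 0.02] [(0.0257, 0.0212, 12.2, 0.2), (0.0257, 0.0294, 13.2, 12.2), (0.0257, 0.0324, 19.3, 37.2), (0.0257, 0.0388, 32.4, 68.5), (0.0257, 0.0496, 54.7, 111.2)]
[0.02, 0.02, 0.01] [(0.0257, 0.0212, 12.2, 0.2), (0.0357, 0.0382, 13.7, 15.7), (0.0357, 0.0428, 22.1, 52.9), (0.0357, 0.052, 41.1, 99.9), (0.0357, 0.0679, 73.8, 163.5)]
```

Emit:
play_rows(plan=[[[0,0,0],[0,0,0],1],[[0,0,0],[-0.067,0,0],1],[[0,0,0],[0,0,0],1]])

```text
clock: 11.18
position: [0.5312, -0.2739, 0.2393]
tool_rot: [-3.137, -0.0, -0.235]
force: [-0.3, -0.6, -7.9]
grip_width: 0.0232
finger_force: 88.5
```

```bash
python3 - <<'E'
from h import *; from sim import sim
s=state();s2,f=state(ret=True); save(f,"c.png")
v=(s2["voff"]-s["voff"])/(s2["t"]-s["t"]); print(v)
for d in ([0],[.005],[.01]):
  print(d,[tuple(map(float,r[1:])) for r in sim(s2["voff"],v,s2["barlean"],d+[0]*8)][1::2])
E
```

```text
{'t': 11.225, 'pos': [0.5311, -0.274, 0.2392], 'rot': [-3.1373, 0.0001, -0.235], 'F': -8.2369, 'barlean': -0.0043, 'vy': 0.0047, 'vz': -0.1154, 'vyaw': -0.0231, 'vx': 0.0374, 'lean': -0.0002, 'xlean': 0.0012, 'floor': -0.1547, 'nb': 46161, 'voff': 0.0047}
{'t': 11.325, 'pos': [0.5312, -0.2741, 0.2393], 'rot': [-3.1372, -0.0001, -0.2351], 'F': -8.4864, 'barlean': -0.0044, 'vy': -0.0124, 'vz': -0.1117, 'vyaw': 0.1119, 'vx': 0.1198}Traceback (most recent call last):
  File "<stdin>", line 3, in <module>
KeyError: 'voff'
```

View pics/c.png

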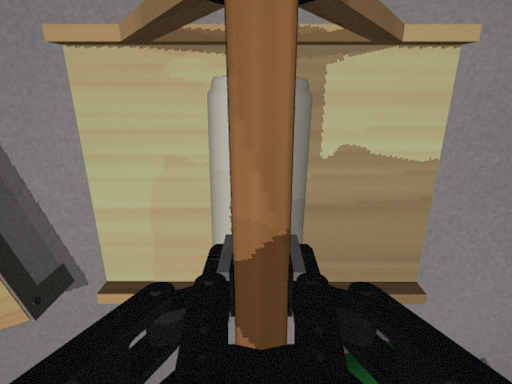

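The vase shows on both sides of the bar (columns 209–311, bar mid 262), so it is near the middle. I'm making the measurement depend on height instead of the network, since the bar hides most of the vase here.

```bash
python3 - <<'E'
s=open('h.py').read()
a=s.index('    vs=[loc(r'); b=s.index('    out=dict(')
s=s[:a]+'    vs=[B[(B[:,2]>-.135)&(B[:,2]<-.06)&(abs(B[:,0])<.08)&(abs(B[:,1])<.165)]]\n'+s[b:]
s=s.replace('v=vs[0];','v=trim(vs[0][::3]);')
open('h.py','w').write(s)
E
python3 - <<'E'
from h import *
s=state();s2=state();s3=state()
E
```

```text
{'t': 11.425, 'pos': [0.5311, -0.2742, 0.2392], 'rot': [-3.1372, 0.0001, -0.2353], 'F': -8.1967, 'barlean': -0.0044, 'vy': 0.0039, 'vz': -0.1151, 'vyaw': -0.0206, 'vx': 0.0321, 'lean': -0.0029, 'xlean': 0.0011, 'floor': -0.1547, 'nb': 46543, 'voff': 0.0035}
{'t': 11.475, 'pos': [0.5311, -0.2742, 0.2393], 'rot': [-3.1372, -0.0, -0.2353], 'F': -7.6009, 'barlean': -0.0044, 'vy': 0.0039, 'vz': -0.1152, 'vyaw': -0.0206, 'vx': 0.0319, 'lean': -0.0028, 'xlean': 0.001, 'floor': -0.1547, 'nb': 46316, 'voff': 0.0036}
{'t': 11.525, 'pos': [0.5311, -0.2742, 0.2393], 'rot': [-3.1372, 0.0, -0.2353], 'F': -9.4601, 'barlean': -0.0044, 'vy': 0.0038, 'vz': -0.1152, 'vyaw': -0.0211, 'vx': 0.0316, 'lean': -0.0028, 'xlean': 0.0011, 'floor': -0.1547, 'nb': 46553, 'voff': 0.0035}
```

Emit:
play_rows(plan=[[[-0.005,-0.03,-0.05],[-0.01,0,0],1],[[-0.01,-0.06,-0.1],[-0.01,0,0],1],[[-0.016,-0.09,-0.1],[-0.01,0,0],1],[[-0.021,-0.12,-0.1],[0,0,0],1],[[-0.026,-0.15,-0.1],[0,0,0],1],[[-0.031,-0.18,-0.1],[0,0,0],1],[[-0.037,-0.21,-0.1],[0,0,0],1],[[-0.042,-0.24,-0.1],[0,0,0],1],[[-0.047,-0.27,-0.1],[0,0,0],1],[[-0.052,-0.3,-0.1],[0,0,0],1],[[-0.047,-0.27,-0.1],[0,0,0],1],[[-0.042,-0.24,-0.1],[0,0,0],1],[[-0.037,-0.21,-0.1],[0,0,0],1],[[-0.031,-0.18,-0.1],[0,0,0],1],[[-0.026,-0.15,-0.1],[0,0,0],1],[[-0.021,-0.12,-0.1],[0,0,0],1],[[-0.016,-0.09,-0.1],[0,0,0],1],[[-0.01,-0.06,-0.1],[0,0,0],1],[[-0.005,-0.03,-0.05],[0,0,0],1],[[0,0,0],[0,0,0],1]])

```text
clock: 14.02
position: [0.5359, -0.1982, 0.2843]
tool_rot: [3.141, -0.0, -0.235]
force: [-0.0, -0.6, -8.7]
grip_width: 0.0232
finger_force: 88.5
```

```bash
python3 - <<'E'
from h import *
s=state();s2=state()
E
```

```text
{'t': 14.075, 'pos': [0.5358, -0.1983, 0.2842], 'rot': [3.1414, 0.0001, -0.2353], 'F': -7.7243, 'barlean': 0.0002, 'vy': 0.0037, 'vz': -0.1151, 'vyaw': -0.0207, 'vx': 0.032, 'lean': 0.0004, 'xlean': 0.0011, 'floor': -0.1546, 'nb': 46318, 'voff': 0.0037}
{'t': 14.125, 'pos': [0.5359, -0.1983, 0.2842], 'rot': [3.1414, 0.0001, -0.2354], 'F': -8.4924, 'barlean': 0.0002, 'vy': 0.0036, 'vz': -0.1152, 'vyaw': -0.0211, 'vx': 0.0319, 'lean': 0.0009, 'xlean': 0.0011, 'floor': -0.1546, 'nb': 46478, 'voff': 0.0037}
```

Emit:
play_rows(plan=[[[-0.005,-0.03,0],[0,0,0],1],[[-0.01,-0.06,0],[0,0,0],1],[[-0.016,-0.09,0],[0,0,0],1],[[-0.021,-0.12,0],[0,0,0],1],[[-0.026,-0.15,0],[0,0,0],1],[[-0.031,-0.18,0],[0,0,0],1],[[-0.037,-0.21,0],[0,0,0],1],[[-0.042,-0.24,0],[0,0,0],1],[[-0.047,-0.27,0],[0,0,0],1],[[-0.053,-0.3,0],[0,0,0],1],[[-0.058,-0.33,0],[0,0,0],1],[[-0.063,-0.36,0],[0,0,0],1],[[-0.068,-0.39,0],[0,0,0],1],[[-0.074,-0.42,0],[0,0,0],1],[[-0.079,-0.45,0],[0,0,0],1],[[-0.084,-0.48,0],[0,0,0],1],[[-0.089,-0.51,0],[0,0,0],1],[[-0.089,-0.51,0],[0,0,0],1]])

```text
clock: 16.38
position: [0.544, -0.068, 0.2843]
tool_rot: [3.141, 0.0, -0.235]
force: [-0.3, -0.4, -8.0]
grip_width: 0.0229
finger_force: 88.5
```

Emit:
play_rows(plan=[[[-0.089,-0.51,0],[0,0,0],1],[[-0.089,-0.51,0],[0,0,0],1],[[-0.089,-0.51,0],[0,0,0],1],[[-0.089,-0.51,0],[0,0,0],1],[[-0.089,-0.51,0],[0,0,0],1],[[-0.089,-0.51,0],[0,0,0],1],[[-0.089,-0.51,0],[0,0,0],1],[[-0.089,-0.51,0],[0,0,0],1],[[-0.089,-0.51,0],[0,0,0],1],[[-0.089,-0.51,0],[0,0,0],1],[[-0.089,-0.51,0],[0,0,0],1],[[-0.089,-0.51,0],[0,0,0],1],[[-0.089,-0.51,0],[0,0,0],1],[[-0.089,-0.51,0],[0,0,0],1],[[-0.089,-0.51,0],[0,0,0],1],[[-0.089,-0.51,0],[0,0,0],1],[[-0.089,-0.51,0],[0,0,0],1],[[-0.089,-0.51,0],[0,0,0],1]])

```text
clock: 18.62
position: [0.5585, 0.1644, 0.2842]
tool_rot: [3.141, 0.0, -0.235]
force: [-0.3, 0.5, -7.2]
grip_width: 0.0228
finger_force: 88.5
```

Emit:
play_rows(plan=[[[-0.084,-0.48,0],[0,0,0],1],[[-0.079,-0.45,0],[0,0,0],1],[[-0.074,-0.42,0],[0,0,0],1],[[-0.068,-0.39,0],[0,0,0],1],[[-0.063,-0.36,0],[0,0,0],1],[[-0.058,-0.33,0],[0,0,0],1],[[-0.053,-0.3,0],[0,0,0],1],[[-0.047,-0.27,0],[0,0,0],1],[[-0.042,-0.24,0],[0,0,0],1],[[-0.037,-0.21,0],[0,0,0],1],[[-0.031,-0.18,0],[0,0,0],1],[[-0.026,-0.15,0],[0,0,0],1],[[-0.021,-0.12,0],[0,0,0],1],[[-0.016,-0.09,0],[0,0,0],1],[[-0.01,-0.06,0],[0,0,0],1],[[-0.005,-0.03,0],[0,0,0],1],[[0,0,0],[0,0,0],1]])

```text
clock: 20.75
position: [0.5649, 0.2669, 0.2842]
tool_rot: [3.141, -0.0, -0.235]
force: [0.4, -0.8, -8.1]
grip_width: 0.023
finger_force: 88.5
```

```bash
python3 - <<'E'
from h import *
s=state();s2=state()
E
```

```text
{'t': 20.8, 'pos': [0.5649, 0.2668, 0.2842], 'rot': [3.1415, -0.0, -0.2353], 'F': -8.8406, 'barlean': 0.0001, 'vy': 0.0038, 'vz': -0.1152, 'vyaw': -0.0206, 'vx': 0.0319, 'lean': 0.0007, 'xlean': 0.001, 'floor': -0.1547, 'nb': 46328, 'voff': 0.0039}
{'t': 20.85, 'pos': [0.5649, 0.2668, 0.2842], 'rot': [3.1414, 0.0, -0.2354], 'F': -6.9848, 'barlean': 0.0002, 'vy': 0.0038, 'vz': -0.1152, 'vyaw': -0.0209, 'vx': 0.0316, 'lean': 0.0012, 'xlean': 0.001, 'floor': -0.1547, 'nb': 46153, 'voff': 0.0039}
```

Emit:
play_rows(plan=[[[0,0,0],[0,0,-0.03],1],[[0,0,0],[0,0,-0.06],1],[[0,0,0],[0,0,-0.09],1],[[0,0,0],[0,0,-0.12],1],[[0,0,0],[0,0,-0.1455],1],[[0,0,0],[0,0,-0.1455],1],[[0,0,0],[0,0,-0.1455],1],[[0,0,0],[0,0,-0.1455],1],[[0,0,0],[0,0,-0.1455],1],[[0,0,0],[0,0,-0.1455],1],[[0,0,0],[0,0,-0.1455],1],[[0,0,0],[0,0,-0.1455],1],[[0,0,0],[0,0,-0.1455],1],[[0,0,0],[0,0,-0.1455],1],[[0,0,0],[0,0,-0.1455],1],[[0,0,0],[0,0,-0.1455],1],[[0,0,0],[0,0,-0.12],1],[[0,0,0],[0,0,-0.09],1],[[0,0,0],[0,0,-0.06],1],[[0,0,0],[0,0,-0.03],1]])

```text
clock: 23.35
position: [0.5649, 0.2668, 0.2842]
tool_rot: [3.141, 0.0, 0.117]
force: [-0.0, -0.3, -7.8]
grip_width: 0.0229
finger_force: 88.5
```

```bash
python3 - <<'E'
from h import *
s,f=state(ret=True); save(f,"d.png")
al=np.ones(f["depth"].shape,bool)
# wrist view: board and deck in levelled TCP axes
psi=s["rot"][2]; A=np.array([[np.cos(psi),np.sin(psi),0],[-np.sin(psi),np.cos(psi),0],[0,0,1]])
L=(pts(f,al)-s["pos"])@A.T
Bd=L[(abs(L[:,2]+.1547)<.008)]; D=L[abs(L[:,2]+s["pos"][2]-.08)<.01]
for n,P in (("board",Bd),("deck",D)):
    print(n,len(P)); 
    for x0 in (-.06,0,.06,.1):
        q=P[abs(P[:,0]-x0)<.01]; 
        if len(q): print("  x",x0,"y",np.round(np.percentile(q[:,1],[.3,99.7]),4))
    for y0 in (-.14,-.1,.1,.14):
        q=P[abs(P[:,1]-y0)<.01]
        if len(q): print("  y",y0,"x",np.round(np.percentile(q[:,0],[.3,99.7]),4))
for c in ("top","side"):
    g=grab_frame(c); S=pts(g,regions_of("stand",c)[0]["mask"]); S=trim(S[abs(S[:,2]-.08)<.008]); print(c,rect(S),len(S))
E
```

```text
{'t': 23.4, 'pos': [0.5649, 0.2668, 0.2842], 'rot': [3.1415, 0.0001, 0.117], 'F': -8.6341, 'barlean': 0.0001, 'vy': 0.0035, 'vz': -0.1152, 'vyaw': -0.0206, 'vx': 0.0316, 'lean': 0.001, 'xlean': 0.0009, 'floor': -0.1547, 'nb': 46412, 'voff': 0.0037}
board 61778
  x -0.06 y [-0.1688  0.1697]
  x 0 y [-0.1687  0.1699]
  x 0.06 y [-0.1686  0.1697]
  x 0.1 y [-0.1686  0.1697]
  y -0.14 x [-0.1195  0.1171]
  y -0.1 x [-0.1192  0.1171]
  y 0.1 x [-0.119   0.1172]
  y 0.14 x [-0.1193  0.1172]
deck 16041
  x -0.06 y [-0.2191  0.2285]
  x 0 y [-0.2193  0.2286]
  x 0.06 y [-0.2193  0.2289]
  x 0.1 y [-0.2194  0.2286]
  y -0.14 x [0.1426 0.1626]
  y 0.14 x [0.1428 0.1627]
top (array([0.5649, 0.2692]), array([0.3475, 0.4486]), -1.4537) 2885
side (array([0.5652, 0.2723]), array([0.3484, 0.4455]), -1.4525) 2891
```

View pics/d.png

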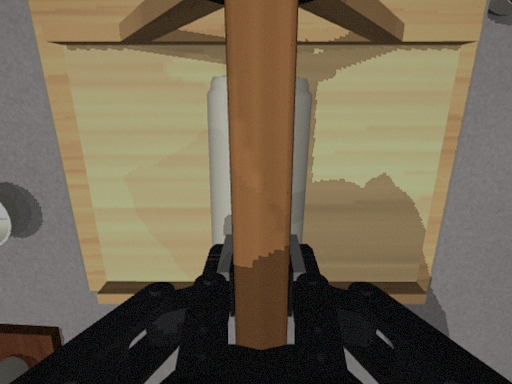

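Emit:
play_rows(plan=[[[0.01,-0.01,0],[0,0,0],1],[[0.01,-0.03,0],[0,0,0],1],[[0.01,-0.045,0.02],[0,0,0],1],[[0.01,-0.045,0.05],[0,0,0],1],[[0.01,-0.03,0.08],[0,0,0],1],[[0.01,-0.01,0.1],[0,0,0],1],[[0,0,0.12],[0,0,0],1],[[0,0,0.12],[0,0,0],1],[[0,0,0.12],[0,0,0],1],[[0,0,0.12],[0,0,0],1],[[0,0,0.12],[0,0,0],1],[[0,0,0.1],[0,0,0],1],[[0,0,0.07],[0,0,0],1],[[0,0,0.03],[0,0,0],1],[[0,0,0],[0,0,0],1]])

```text
clock: 25.48
position: [0.5659, 0.2713, 0.258]
tool_rot: [3.142, -0.0, 0.117]
force: [-0.0, 0.1, -9.0]
grip_width: 0.0228
finger_force: 88.5
```

```bash
python3 - <<'E'
from h import *
s,f=state(ret=True)
psi=s["rot"][2]; A=np.array([[np.cos(psi),np.sin(psi),0],[-np.sin(psi),np.cos(psi),0],[0,0,1]])
L=(pts(f,np.ones(f["depth"].shape,bool))-s["pos"])@A.T
D=L[abs(L[:,2]+s["pos"][2]-.08)<.006]; print("deck z",np.median(D[:,2])+s["pos"][2])
for x0 in (0,.08):
    q=D[abs(D[:,0]-x0)<.01]; print(np.round(np.percentile(q[:,1],[.3,99.7]),4))
E
```

```text
{'t': 25.525, 'pos': [0.5659, 0.2713, 0.258], 'rot': [3.1415, -0.0001, 0.1167], 'F': -7.9107, 'barlean': 0.0001, 'vy': 0.0035, 'vz': -0.1153, 'vyaw': -0.0205, 'vx': 0.0321, 'lean': 0.001, 'xlean': 0.0007, 'floor': -0.1548, 'nb': 46295, 'voff': 0.0037}
deck z 0.08010276136500238
[-0.2237  0.2244]
[-0.2236  0.2241]
```

Emit:
play_rows(plan=[[[0,0,0.04],[0,0,0],1],[[0,0,0.04],[0,0,0],1],[[0,0,0.04],[0,0,0],1],[[0,0,0.04],[0,0,0],1],[[0,0,0.03],[0,0,0],1],[[0,0,0.02],[0,0,0],1],[[0,0,0],[0,0,0],1]])

```text
clock: 26.4
position: [0.5659, 0.2713, 0.2529]
tool_rot: [3.141, -0.0, 0.117]
force: [-1.1, -1.3, -4.1]
grip_width: 0.0228
finger_force: 89.1
```

```bash
python3 - <<'E'
from h import *
state();state()
E
```

```text
{'t': 26.45, 'pos': [0.5659, 0.2713, 0.2529], 'rot': [3.1415, -0.0001, 0.1166], 'F': -4.2943, 'barlean': 0.0001, 'vy': 0.0037, 'vz': -0.1152, 'vyaw': -0.0205, 'vx': 0.0318, 'lean': -0.0008, 'xlean': 0.0002, 'floor': -0.1547, 'nb': 46257, 'voff': 0.0036}
{'t': 26.5, 'pos': [0.5659, 0.2713, 0.2529], 'rot': [3.1415, -0.0001, 0.1166], 'F': -4.5066, 'barlean': 0.0001, 'vy': 0.0037, 'vz': -0.1152, 'vyaw': -0.0204, 'vx': 0.0318, 'lean': -0.0008, 'xlean': 0.0003, 'floor': -0.1547, 'nb': 46427, 'voff': 0.0036}
```

Emit:
play_rows(plan=[[[0,0,0.02],[0,0,0],1],[[0,0,0.02],[0,0,0],1],[[0,0,0],[0,0,0],1],[[0,0,0],[0,0,0],0.35],[[0,0,0],[0,0,0],0.2],[[0,0,0],[0,0,0],0],[[0,0,0],[0,0,0],-0.3],[[0,0,0],[0,0,0],-0.3],[[0,0,0],[0,0,0],-0.3]])

```text
clock: 27.62
position: [0.5659, 0.2713, 0.2517]
tool_rot: [3.141, 0.0, 0.117]
force: [-0.5, -0.6, 0.2]
grip_width: 0.0557
finger_force: 0.0
```

```bash
python3 - <<'E'
from h import *
state();o=bot.observe();print(o["force"],o["grip_width"])
E
```

```text
{'t': 27.675, 'pos': [0.5659, 0.2713, 0.2517], 'rot': [3.1415, 0.0001, 0.1166], 'F': 0.2071, 'barlean': 0.0001, 'vy': 0.0037, 'vz': -0.114, 'vyaw': -0.0207, 'vx': 0.0228, 'lean': -0.0008, 'xlean': 0.0003, 'floor': -0.1535, 'nb': 45050, 'voff': 0.0036}
[0.14935576 0.77262663 0.20705556] 0.0553750981635066
```

Released cleanly, and the vase is still. Retreating straight up.

Emit:
play_rows(plan=[[[0,0,-0.2],[0,0,0],-0.3],[[0,0,-0.4],[0,0,0],-0.3],[[0,0,-0.6],[0,0,0],-0.3],[[0,0,-0.6],[0,0,0],-0.3],[[0,0,-0.6],[0,0,0],-0.3],[[0,0,-0.6],[0,0,0],-0.3],[[0,0,-0.6],[0,0,0],-0.3],[[0,0,-0.3],[0,0,0],-0.3],[[0,0,0],[0,0,0],-0.3]])

```text
clock: 28.8
position: [0.566, 0.2713, 0.3496]
tool_rot: [-3.141, -0.0, 0.117]
force: [0.0, 0.6, 0.3]
grip_width: 0.0556
finger_force: 0.0
```

```bash
python3 - <<'E'
from h import *
o=bot.observe(); print(o["position"],o["force"])
f=grab_frame("wrist")
for c in ("wrist","top"):
    f=grab_frame(c)
    for th in ("vase","carrier","stand"):
        for r in regions_of(th,c)[:1]:
            P=pts(f,r["mask"]); 
            if th=="stand": P=P[abs(P[:,2]-.08)<.006]
            if th=="carrier": P=P[abs(P[:,2]-.098)<.006]
            print(c,th,r["p"],rect(trim(P)))
ims=[grab_frame("wrist")["pixels"],grab_frame("side")["pixels"]]
cv2.imwrite("pics/e.png",cv2.resize(np.hstack(ims)[:,:,::-1],(800,300),interpolation=cv2.INTER_AREA))
E
```

```text
[0.56599281 0.27134314 0.34958136] [0.02329202 0.60108142 0.34657139]
wrist vase 0.72 (array([0.5705, 0.2757]), array([0.0792, 0.1686]), 0.0965)
wrist carrier 0.71 (array([0.5644, 0.2721]), array([0.2376, 0.3418]), -1.455)
wrist stand 0.73 (array([0.5659, 0.2719]), array([0.3495, 0.4492]), -1.4546)
top vase 0.89 (array([0.588 , 0.2539]), array([0.037 , 0.1312]), 0.0936)
top carrier 0.93 (array([0.5655, 0.2675]), array([0.2348, 0.3372]), -1.4615)
top stand 0.67 (array([0.5644, 0.2693]), array([0.3473, 0.4482]), -1.4528)
```

View pics/e.png

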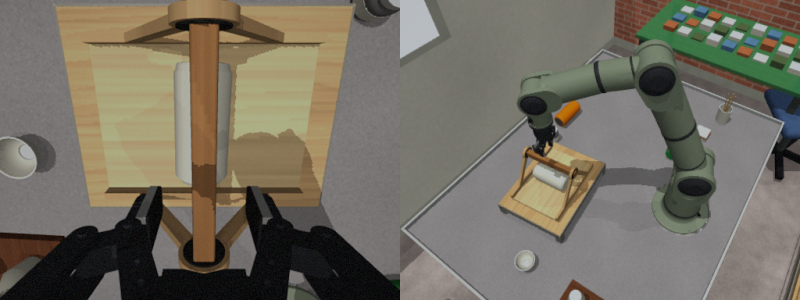

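The carrier sits centred and square on the deck. The vase lies near the middle under the bar (left picture, about column 203), and the gripper is clear.

```bash
python3 -c "
from workcell import bot
print(bot.job_done())"
```

```text
the job is handed in; nothing more can be done
None
```

The job is handed in: the carrier is flat, within about 2 mm of the deck centre and square to it; the vase lies still about 4 mm off the middle line; the arm is clear at about 29 s of the 61 s, and nothing else was touched.

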